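Scrub out the cup with the bottle brush

TASK

Take the bottle brush from its stand and scrub the inside of the white plastic cup with three full strokes: each time push the bristles down to the cup's floor, and between strokes draw the brush up until the bristles show at the rim. Then hang the brush back in the stand's fork by its collar and let go. Leave the cup standing upright on the bench where it is, do not lift or tip it, and leave the things around alone.

Things in the scene. Friction and masses are not known exactly. Their poses are not given: they have to be found in the camera images.
- bottle_brush: Bottle brush, loose, about 90 g, 184 mm long, hanging upright, handle up; round. Origin at the centre of the bristle head's lower end, z up its axis. Upward from there: dark bristle head 0-46 mm (50 mm across the soft tips, inner 40 mm solid); steel stem 8 mm thick to 105 mm; black collar 32 mm across, 105-114 mm; wooden handle 22 mm across, 114-184 mm, gripped from above.
- brush_collar (a point): Point on the brush's axis at the underside of its collar, 105 mm above the brush's origin. The brush hangs with the collar's underside on the fork, its bristles below the fork.
- brush_stand: Aluminium brush stand, fixed. Origin under the centre of its 104 x 104 x 8 mm base, straight below the hanging place. A post (x +37 to +51 mm) carries a level fork, 52 mm wide, 6 mm thick, top at 125 mm. Its prongs, gap 20 mm, reach x = -27 mm; the gap ends at x = +12 mm. The mouth opens to the stand's -x, within 0.5 rad of facing the robot (world -x).
- stand_seat (a point): Centre of the hanging place on the fork's top, 125 mm above the bench. Bars 3 mm high cross the fork 24 mm before and behind it; the collar lies between them with 5 mm play. To come out, the brush is lifted about 10 mm, drawn level along the stand's -x about 65 mm until the bristles clear the prong tips, and only then raised; to hang it, the reverse.
- cup: White plastic cup, loose, about 0.1 to 0.2 kg, standing on the bench, 72 mm across at the rim and 90 mm high, slightly tapered. Origin at the centre of its underside, z up. Inside: floor 5 mm above the origin, bore about 56 mm at the floor and 64 mm at the rim. It stands in the left or the right place, the brush stand in the other.
- v_block: Bystander: grey steel V-block 42 x 50 x 34 mm. Origin at the centre of its underside.
- oil_bottle: Bystander: yellow oil bottle 38 x 38 x 115 mm, standing. Origin at the centre of its underside.
- blower: Bystander: dark red rubber blower 60 x 60 x 100 mm, standing on its bulb. Origin at the centre of its underside.
Mind the look-alikes: they are no part of the job. Leave any yellow look-alike of the brush_stand alone.

How it is judged:
By the outcome, as a careful person would: the job done as asked, in the order asked, and still so for the second after the job is handed in, with the robot touching nothing.
It also fails if it takes over 61 s, if anything falls off the work surface, if the arm or the gripper's body presses on something with over 40 N, if the wrist force passes 120 N, or if a joint passes its speed limit or range.

ROBOT

A 6-joint arm with a two-finger parallel gripper is mounted at the origin on a cart in front of the work surface, level with it; the furniture and walls round the work are solid. World frame = base frame: x ahead of the robot, y to its left, z up, the work surface at z = 0. Lengths are in m, angles in rad, forces in N, time in s.
With the tool pointing down it reaches from about 0.375 to 0.9 m from the base axis. Payload 3.1 kg.
Tool frame: the origin (TCP) lies on the centre line of the jaws, within the pads' length; the fingertips stand 11 mm ahead of it and the grasp point (between the pads) lies 8 mm behind it; x points along the fingers, y is the direction in which the jaws open and shut, and the axes are right-handed (so a half turn about x gives the same grasp; the last joint's range is limited). The gripper opens to 87 mm and grips with 3 to 60 N. Pads are 19 mm wide; open, the fingers measure 117 mm over their backs; the gripper's body (75 mm by 190 mm) begins 51 mm behind the grasp point.
Start: joints at [-1.526, 0.527, 1.433, -0, 1.181, -0.178], TCP at [0.138, -0.61, 0.234] pointing down, gripper open.
Joint ranges: [-3.08, 3.08], [-0.75, 2.2], [0.22, 2.44], [-1.43, 4.57], [0, 2.65], [-2.85, 2.85]. Speed limits (rad/s): [2.79, 2.79, 3.14, 3.14, 3.14, 3.14].

INTERFACE

Orientations are given as a unit quaternion [x, y, z, w].
In Python, from rig import robot, camera, camera_info gives the robot as it stands.
- The arm moves only by the shell command python3 -m inch 'ROWS' [FORCE]. ROWS is JSON, a list that holds one entry, the list of rows, each a list of 5 numbers: the shift along the tool's x, y, z in cm, then the turn about the tool's x in rad, then the opening, from 0 (shut) to 1 (fully open). A call has 1 to 8 rows; each row shifts and turns the pose as measured when the row begins, along the tool's axes as they then stand; what a row does not reach is not made up. A row lasts 1/12 s, in which the tool goes at most 41.7 mm and 7.16 degrees, less where a joint would pass 70% of its speed; a pose out of reach is approached as far as the arm can. A call with a gripper value outside its range is refused whole. The fingers move at their own pace and stop on an object; FORCE is the grip in N (left out, the last holds). Time passes only in rows, so rows that do not move let the fingers close. It gives the time, the measured TCP pose, the force and the opening at its end, in the units of the state.
- robot.get_obs(): the state, without advancing time (a new reading comes with each control period).
- camera(name): name is "scene" or "top" or "wrist"; returns the picture (420x560x3 uint8, red, green, blue); there is no depth.
- camera_info(name): a dict with "camera_matrix" (3x3 intrinsics, pixels), "rvec" (rotation vector, rad) and "tvec" (3), from world to camera coordinates, as OpenCV has them. Camera axes: x right, y down, z forward; pixel columns grow to the right and rows downward; lengths in m; the calibration is good to about 2 mm. The wrist camera is an equidistant fisheye: a pixel r from the principal point sees the ray r / f radians off the axis. A picture is of the moment at which its call begins: read the wrist's pose just before it. camera_info takes no time and is no camera call; for the wrist camera it gives the pose at the moment of the call.
- robot.hand_in(): hands the job in, once; it reports no verdict.
The state is a dict: "time": time; "q": joint angles; "joint_velocities": joint speeds; "joint_torque": joint torques, N m; "position": TCP position; "tool_rot": TCP orientation; "ft_force": force on the tool from outside, world axes, zero at the start; "moment": the same for the moment, N m; "grip_width": finger opening in m.
Only numpy, scipy, OpenCV 4.12 (cv2) and the standard library are available. Lean on these libraries where they do the work, as an engineer would, in place of code of your own. Each camera call takes 0.05 s, during which the arm holds its last target. There are 200 camera calls.

## Working session

There is one attempt and no reset: what is moved stays moved. The work goes in short steps, Python scripts to look and compute and a shell command to move; the robot and the scene stay as the last step left them, time stands still between calls to the robot, and variables do not carry over. Pictures are saved under pics/ and viewed, about 8 in all and at most 12, crops included, and the job is handed in when it is done.

```bash
ls; mkdir -p pics
python3 - <<'E'
from rig import robot,camera,camera_info
import cv2,numpy as np
o=robot.get_obs();print({k:np.round(v,3) for k,v in o.items()})
for n in("top","scene"):
    i=camera_info(n);print(n,{k:np.round(v,4).tolist() for k,v in i.items()})
    cv2.imwrite(f"pics/{n}0.png",camera(n)[:,:,::-1])
E
```

```text
pics
{'time': np.float64(0.0), 'q': array([-1.527,  0.528,  1.434, -0.   ,  1.181, -0.178]), 'joint_velocities': array([-0.001, -0.001, -0.   ,  0.   ,  0.   , -0.001]), 'joint_torque': array([  0.   , -44.004, -17.659,   0.063,   0.058,  -0.   ]), 'position': array([ 0.138, -0.609,  0.233]), 'tool_rot': array([ 0.703,  0.079, -0.703,  0.078]), 'ft_force': array([-0.056, -0.649, -0.261]), 'moment': array([-0.048, -0.011,  0.04 ]), 'grip_width': np.float64(0.087)}
top {'camera_matrix': [[406.2253, 0.0, 282.0913], [0.0, 406.2253, 207.4004], [0.0, 0.0, 1.0]], 'rvec': [2.1608, -2.1445, 0.1076], 'tvec': [-0.0652, 0.5983, 1.0034]}
scene {'camera_matrix': [[386.3702, 0.0, 278.806], [0.0, 386.3702, 210.4698], [0.0, 0.0, 1.0]], 'rvec': [0.5997, -2.6611, 1.1701], 'tvec': [0.5221, 0.2911, 0.9854]}
```

View pics/top0.png

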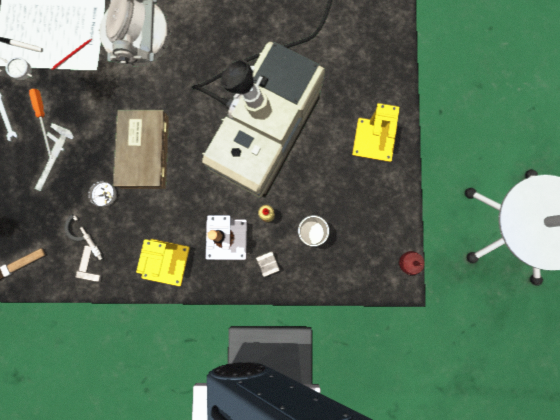

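View pics/scene0.png

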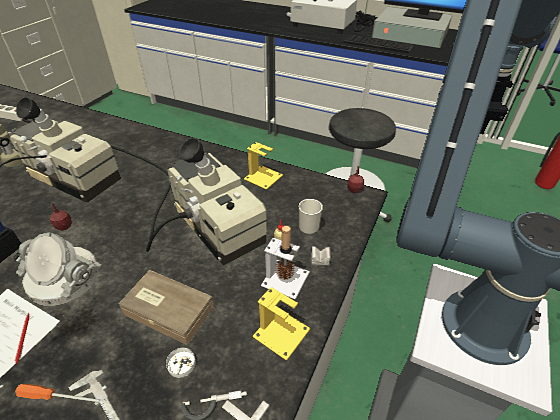

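Top view: the aluminium stand with the brush is near (226,238), its handle top near (216,236). The cup is near (314,231), the oil bottle near (267,213), the V-block near (267,264) and the blower near (412,263). Yellow stands are at (163,262) and (377,133).

```bash
cat > h.py <<'E'
from rig import robot,camera,camera_info
import cv2,numpy as np
from scipy.spatial.transform import Rotation as R
def cast(n,uv,z,i=None):
    i=i or camera_info(n);K=np.array(i["camera_matrix"]);Rm=cv2.Rodrigues(np.array(i["rvec"]))[0];t=np.array(i["tvec"]).ravel()
    p=np.linalg.solve(K,[uv[0],uv[1],1.])
    if n=="wrist":
        th=np.hypot(*p[:2]);p=np.r_[p[:2]/th*np.sin(th),np.cos(th)] if th>1e-9 else p
    d=Rm.T@p;c=-Rm.T@t
    return c+d*(z-c[2])/d[2]
def proj(n,P):
    i=camera_info(n);Rm=cv2.Rodrigues(np.array(i["rvec"]))[0];q=Rm@np.array(P)+np.array(i["tvec"]).ravel();K=np.array(i["camera_matrix"])
    if n=="wrist":
        r=np.hypot(*q[:2]);th=np.arctan2(r,q[2]);q=np.r_[q[:2]/max(r,1e-9)*th,1]
    return (K@(q/q[2]))[:2]
E
python3 - <<'E'
from h import *
im=cv2.imread("pics/top0.png")
s=im[185:290,195:345];cv2.imwrite("pics/c1.png",cv2.resize(s,None,fx=5,fy=5,interpolation=cv2.INTER_CUBIC))
s2=cv2.imread("pics/scene0.png")[190:300,240:345];cv2.imwrite("pics/c2.png",cv2.resize(s2,None,fx=5,fy=5,interpolation=cv2.INTER_CUBIC))
E
```

```text
(no output)
```

View pics/c1.png

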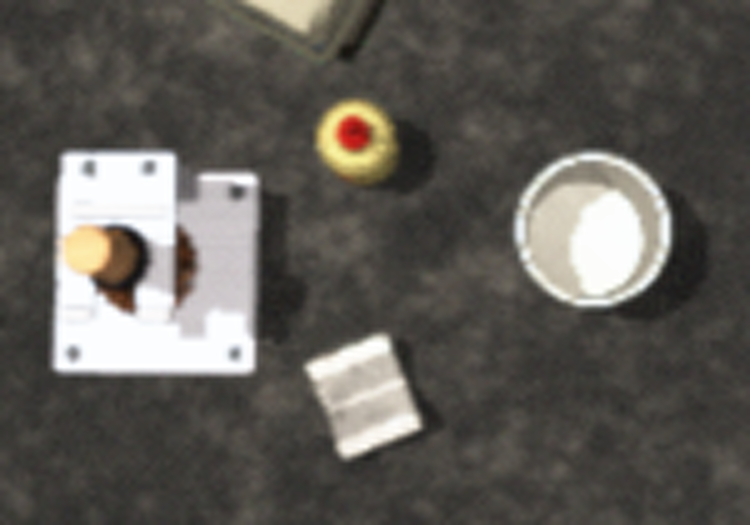

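View pics/c2.png

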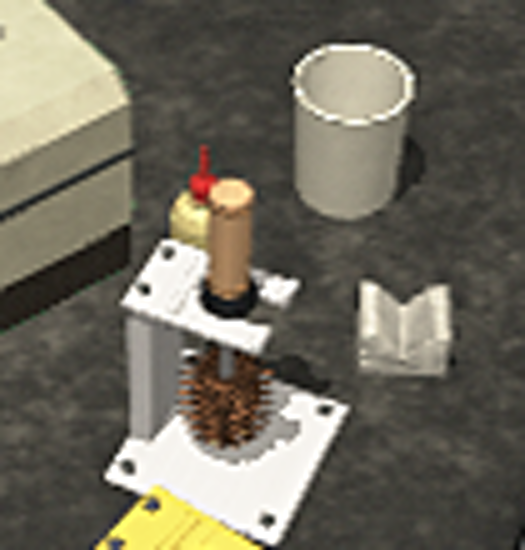

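Run:
```python
from h import *
c=lambda u,v:(u/5+195-.4,v/5+185-.4)
def p(s,uv,z):
    x=cast("top",c(*uv),z);print(s,np.round(x,4));return x
a=p("base FL",(53,373),.008);b=p("base FR",(255,373),.008);d=p("base BR",(259,174),.008)
print("widths",np.linalg.norm(a-b),np.linalg.norm(b-d),"centre",(a+d)/2, "yaw from front",np.arctan2(*( (a-b)[[0,1]]*[-1,1])),"side",np.arctan2(*(d-b)[[1,0]]))
e=p("fork BL",(62,152),.125);f=p("fork BR",(176,153),.125);print(np.linalg.norm(e-f))
p("handle top",(88,251),.204);p("collar",(120,258),.114)
im=cv2.imread("pics/top0.png");
# cup rim
g=cv2.resize(im[185:290,195:345],None,fx=5,fy=5,interpolation=cv2.INTER_CUBIC)
m=(g.min(2)>135).astype(np.uint8);m[:,:480]=0
cs=max(cv2.findContours(m,0,2)[0],key=cv2.contourArea);el=cv2.fitEllipse(cs);print(el)
ce=p("cup rim",el[0],.09);print("diam",2*np.linalg.norm(p("",(el[0][0]+el[1][1]/2,el[0][1]),.09)-ce))
p("oil cap",(353,133),.115);p("vb",(364,398),.03)
# handle mask
hsv=cv2.cvtColor(g,cv2.COLOR_BGR2HSV)
m=cv2.inRange(hsv,(8,70,200),(25,255,255));m[:,300:]=0
cs=max(cv2.findContours(m,0,2)[0],key=cv2.contourArea);e=cv2.minEnclosingCircle(cs);print(e);p("handle",e[0],.204)
# scene: handle top
p2=cast("scene",(232/5+240-.4,193/5+190-.4),.204);print("scene handle",p2)
print("scene cup rim",cast("scene",(353/5+239.6,84/5+189.6),.09))
o=robot.get_obs();print(R.from_quat(o["tool_rot"]).as_matrix().round(3))
```

```text
base FL [0.4655 0.1379 0.008 ]
base FR [0.4664 0.0331 0.008 ]
base BR [0.5697 0.033  0.008 ]
widths 0.10484118795549231 0.10329715672971726 centre [0.51762677 0.08544032 0.008     ] yaw from front 0.008739488438109403 side -0.0011720500114283923
fork BL [0.5692 0.1128 0.125 ]
fork BR [0.5691 0.0595 0.125 ]
0.05333951885026395
handle top [0.5193 0.0843 0.204 ]
collar [0.5205 0.0863 0.114 ]
((592.5336303710938, 229.24362182617188), (153.4818572998047, 155.6376495361328), 103.09611511230469)
cup rim [ 0.5371 -0.1365  0.09  ]
 [ 0.5374 -0.1738  0.09  ]
diam 0.07453678429282067
oil cap [ 0.5801 -0.0224  0.115 ]
vb [ 0.4546 -0.0247  0.03  ]
((87.5278549194336, 249.56857299804688), 24.47584342956543)
handle [0.5199 0.0846 0.204 ]
scene handle [0.51730186 0.08772407 0.204     ]
scene cup rim [ 0.53483981 -0.13324805  0.09      ]
[[-0.     0.221 -0.975]
 [ 0.002 -0.975 -0.221]
 [-1.    -0.002 -0.   ]]
```

```bash
python3 -m inch '[[[-2.5,0,0,0.111,1],[-2.5,0,0,0.111,1],[0,-3.5,-1.9,0,1],[0,-3.5,-1.9,0,1],[0,-3.5,-1.9,0,1],[0,-3.5,-1.9,0,1],[0,-3.5,-1.9,0,1],[0,-3.5,-1.9,0,1]]]' 20
python3 -m inch '[[[0,-3.5,-1.9,0,1],[0,-3.5,-1.9,0,1],[0,-3.5,-1.9,0,1],[0,-3.5,-1.9,0,1],[0,-3.5,-1.9,0,1],[0,-3.5,-1.9,0,1],[0,-3.5,-1.9,0,1],[0,-3.5,-1.9,0,1]]]'
```

```text
time: 0.77
position: [0.2535, -0.3999, 0.2804]
tool_rot: [-0.707, 0.007, 0.707, 0.009]
ft_force: [0.5, -0.4, 1.0]
grip_width: 0.0869
time: 1.43
position: [0.4148, -0.1081, 0.2803]
tool_rot: [-0.706, 0.008, 0.708, 0.012]
ft_force: [0.1, -0.3, -0.3]
grip_width: 0.0869
```

```bash
cat >> h.py <<'E'
def go(x,y,z,yaw=None):
    o=robot.get_obs();M=R.from_quat(o["tool_rot"]).as_matrix();d=M.T@(np.array([x,y,z])-o["position"])*100
    print("pos",np.round(o["position"],4),"tool cm",np.round(d,2),"yaw err about x",round(float(np.arctan2(M[0,1],-M[1,1])),4),"tilt",np.round(M[:2,0],4),"F",np.round(o["ft_force"],1),"w",round(float(o["grip_width"]),4),"t",round(float(o["time"]),2))
E
python3 -m inch '[[[0,-3.5,-1.9,-0.02,1],[0,-3.5,-1.9,0,1],[0,-3.5,-1.9,0,1],[0,-3.5,-1.9,0,1],[0,-3.5,-1.9,0,1],[0,-1,-0.7,0,1],[0,0,0,0,1]]]'
python3 - <<'E'
from h import *
go(.519,.086,.28)
im=camera("wrist");cv2.imwrite("pics/w1.png",im[:,:,::-1])
print(camera_info("wrist"))
print(proj("wrist",[.519,.086,.204]),proj("wrist",[.536,-.135,.09]))
E
```

```text
time: 2.02
position: [0.5228, 0.0927, 0.2796]
tool_rot: [-0.706, -0.003, 0.708, 0.002]
ft_force: [-0.6, -0.6, 1.1]
grip_width: 0.0868
pos [0.5228 0.0927 0.2796] tool cm [-0.04  0.67  0.38] yaw err about x 0.0016 tilt [-0.0023  0.0078] F [-0.6 -0.6  1.1] w 0.0868 t 2.02
{'camera_matrix': array([[325.1922621 ,   0.        , 284.30633131],
       [  0.        , 325.1922621 , 207.54434425],
       [  0.        ,   0.        ,   1.        ]]), 'rvec': array([-2.09266817,  2.08814277,  0.27240437]), 'tvec': array([0.09334074, 0.46428928, 0.56253508])}
[293.18206923 224.4267216 ] [475.84880749 180.75230261]
```

View pics/w1.png

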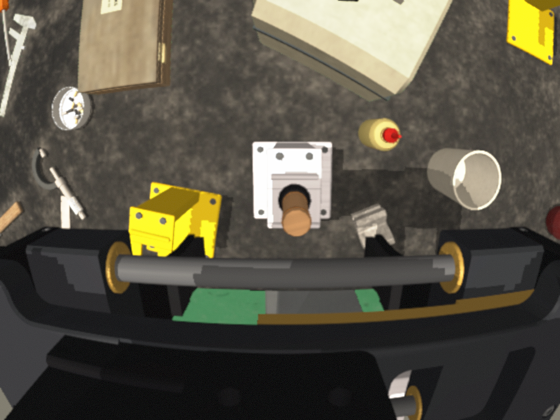

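Wrist view: the handle top is at about (296,222), predicted (293,224). The cup rim is centred near (480,180), and the stand is square to the picture with its fork mouth towards the robot.

Run:
```python
from h import *
print(cast("wrist",(296,221.5),.204))
im=cv2.imread("pics/w1.png");hsv=cv2.cvtColor(im,cv2.COLOR_BGR2HSV)
for q in [(252,143),(332,143),(322,228)]: print("base",cast("wrist",q,.008))
m=(cv2.inRange(hsv,(0,0,90),(180,90,255)));m[:,:420]=0;m[:,508:]=0;m[:135]=0;m[225:]=0
c=max(cv2.findContours(m,0,2)[0],key=cv2.contourArea);print(cv2.boundingRect(c))
w=cv2.resize(im[135:225,415:515],None,fx=6,fy=6);cv2.imwrite("pics/c3.png",w)
go(.519,.086,.28)
```

```text
[0.52123017 0.08397509 0.204     ]
base [0.56738976 0.13582179 0.008     ]
base [0.56788402 0.03207859 0.008     ]
base [0.45246075 0.04227    0.008     ]
(422, 143, 84, 68)
pos [0.522  0.0918 0.2795] tool cm [-0.05  0.58  0.3 ] yaw err about x 0.0008 tilt [-0.0034  0.0078] F [-0.6  0.2 -0.1] w 0.0872 t 2.07
```

View pics/c3.png

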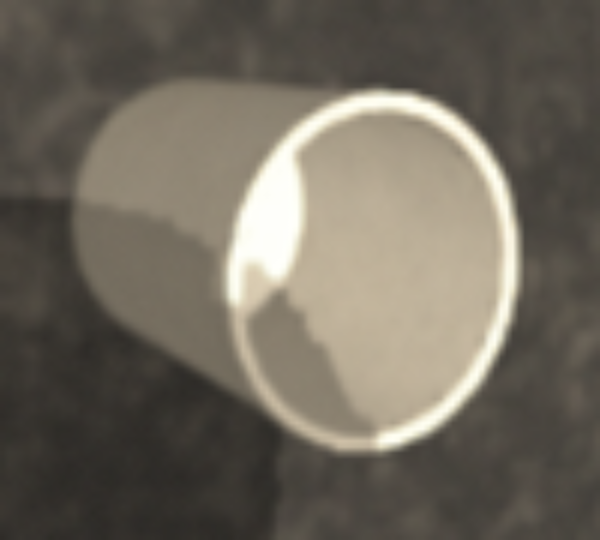

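```bash
python3 -m inch '[[[0,0.65,0.2,0,1],[2,0,0,0,1],[0,0,0,0,1]]]'
python3 - <<'E'
from h import *
go(.5197,.085,.165);print(cast("wrist",(477.2,179.8),.09))
E
```

```text
time: 2.32
position: [0.5171, 0.0811, 0.2588]
tool_rot: [-0.705, -0.002, 0.709, 0.002]
ft_force: [-1.3, -0.1, -1.3]
grip_width: 0.0872
pos [0.5171 0.0811 0.2588] tool cm [ 9.38 -0.34 -0.32] yaw err about x -0.0008 tilt [-0.0064  0.0052] F [-1.3 -0.1 -1.3] w 0.0872 t 2.32
[ 0.53468164 -0.13446174  0.09      ]
```

```bash
python3 -m inch '[[[2.5,-0.35,-0.2,0,1],[2.5,0,0,0,1],[2.5,0,0,0,1],[1,0,0,0,1],[0,0,0,0,1]]]'
python3 - <<'E'
from h import *
for k in range(3): go(.5197,.085,.165); camera("scene")
E
```

```text
time: 2.73
position: [0.5173, 0.0742, 0.1754]
tool_rot: [-0.706, 0.004, 0.708, 0.005]
ft_force: [-0.6, 0.4, -0.3]
grip_width: 0.0868
pos [0.5173 0.0742 0.1754] tool cm [ 1.04 -1.08 -0.23] yaw err about x -0.0136 tilt [-0.0034  0.002 ] F [-0.6  0.4 -0.3] w 0.0868 t 2.73
pos [0.5176 0.0741 0.1761] tool cm [ 1.11 -1.09 -0.2 ] yaw err about x -0.0136 tilt [-0.0027  0.0018] F [-0.1 -0.7  0.7] w 0.0869 t 2.78
pos [0.5186 0.0745 0.177 ] tool cm [ 1.21 -1.04 -0.09] yaw err about x -0.0133 tilt [0.0001 0.0019] F [ 0.1  0.7 -0.5] w 0.0873 t 2.83
```

```bash
python3 -m inch '[[[1,-1.05,-0.1,-0.013,1],[0,0,0,0,1],[0,0,0,0,1]]]'
python3 - <<'E'
from h import *
go(.5197,.085,.165)
E
```

```text
time: 3.13
position: [0.5231, 0.0851, 0.1705]
tool_rot: [0.711, 0.0, -0.704, -0.001]
ft_force: [0.2, 0.5, -0.2]
grip_width: 0.0868
pos [0.5231 0.0851 0.1705] tool cm [0.55 0.01 0.35] yaw err about x -0.0005 tilt [0.0098 0.0016] F [ 0.2  0.5 -0.2] w 0.0868 t 3.13
```

```bash
python3 -m inch '[[[0.5,0,0.3,0,1],[0,0,0,0,0],[0,0,0,0,0],[0,0,0,0,0],[0,0,0,0,0],[0,0,0,0,0]]]' 30
python3 - <<'E'
from h import *
go(.5197,.085,.165)
E
```

```text
time: 3.63
position: [0.5203, 0.0861, 0.1662]
tool_rot: [0.711, 0.001, -0.703, 0.0]
ft_force: [0.5, 0.6, 0.3]
grip_width: 0.0615
pos [0.5203 0.0861 0.1662] tool cm [0.12 0.11 0.06] yaw err about x 0.0019 tilt [0.0121 0.0013] F [0.5 0.6 0.3] w 0.0615 t 3.63
```

```bash
python3 -m inch '[[[0,0,0,0,0],[0,0,0,0,0],[0,0,0,0,0],[0,0,0,0,0],[0,0,0,0,0],[0,0,0,0,0],[0,0,0,0,0],[0,0,0,0,0]]]' 30; python3 -m inch '[[[0,0,0,0,0],[0,0,0,0,0],[0,0,0,0,0]]]'
python3 - <<'E'
from h import *
go(.5197,.085,.165)
E
```

```text
time: 4.3
position: [0.5205, 0.0859, 0.1663]
tool_rot: [0.711, 0.001, -0.703, 0.0]
ft_force: [0.1, -0.2, 1.4]
grip_width: 0.0213
time: 4.55
position: [0.5206, 0.0859, 0.1663]
tool_rot: [0.712, 0.001, -0.703, 0.0]
ft_force: [-0.4, -0.0, 1.1]
grip_width: 0.0213
pos [0.5206 0.0859 0.1663] tool cm [0.13 0.09 0.09] yaw err about x 0.0017 tilt [0.0125 0.0011] F [-0.4 -0.   1.1] w 0.0213 t 4.55
```

```bash
python3 -m inch '[[[-1.2,0,0,0,0],[0,0,0,0,0]]]'
python3 - <<'E'
from h import *
go(.4497,.086,.179)
E
```

```text
time: 4.72
position: [0.5199, 0.0859, 0.1779]
tool_rot: [0.711, 0.001, -0.703, 0.0]
ft_force: [0.4, 0.5, -0.7]
grip_width: 0.0212
pos [0.5199 0.0859 0.1779] tool cm [-0.19 -0.02  7.02] yaw err about x 0.0017 tilt [0.0106 0.0012] F [ 0.4  0.5 -0.7] w 0.0212 t 4.72
```

```bash
python3 -m inch '[[[-0.1,0,1.5,0,0],[0,0,1.5,0,0],[0,0,0,0,0]]]'
python3 - <<'E'
from h import *
go(.4497,.086,.179)
E
```

```text
time: 4.97
position: [0.4895, 0.0857, 0.1777]
tool_rot: [0.711, 0.001, -0.703, 0.0]
ft_force: [-0.3, -0.1, -1.4]
grip_width: 0.0215
pos [0.4895 0.0857 0.1777] tool cm [-0.17 -0.03  3.98] yaw err about x 0.0015 tilt [0.0112 0.0012] F [-0.3 -0.1 -1.4] w 0.0215 t 4.97
```

Clean so far: accurate motion and no contact force.

```bash
python3 -m inch '[[[-0.1,0,2,0,0],[0,0,2,0,0],[0,0,0,0,0]]]'
python3 - <<'E'
from h import *
go(.4497,.086,.179)
im=camera("scene");cv2.imwrite("pics/s2.png",cv2.resize(im[150:330,220:420,::-1],None,fx=3,fy=3,interpolation=cv2.INTER_CUBIC))
E
```

```text
time: 5.22
position: [0.4502, 0.0855, 0.1774]
tool_rot: [0.712, 0.001, -0.702, -0.0]
ft_force: [-0.5, -0.1, -0.6]
grip_width: 0.0213
pos [0.4502 0.0855 0.1774] tool cm [-0.16 -0.05  0.05] yaw err about x 0.0012 tilt [0.0133 0.0012] F [-0.5 -0.1 -0.6] w 0.0213 t 5.22
```

View pics/s2.png

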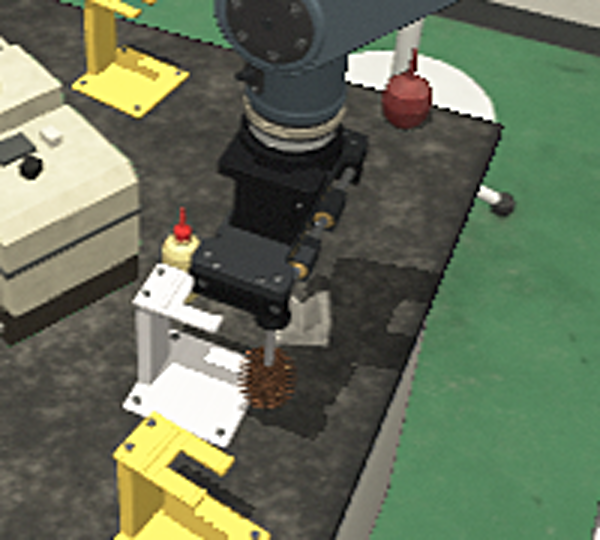

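The brush is free of the fork: bristles at crop (267,375), clear of the prong tips at (220,322), and the stand and neighbours haven't moved. Now raise it and carry it over the cup.

```bash
python3 -m inch '[[[-3,0,0,0,0],[-3,0,0,0,0],[-3,0,0,0,0],[-3,0,0,0,0],[0,0,0,0,0]]]';  python3 -m inch '[[[0,3.7,-1.43,0,0],[0,3.7,-1.43,0,0],[0,3.7,-1.43,0,0],[0,3.7,-1.43,0,0],[0,3.7,-1.43,0,0],[0,3,-1.3,0,0],[0,0,0,0,0]]]'
python3 - <<'E'
from h import *
go(.5365,-.136,.296)
E
```

```text
time: 5.68
position: [0.4594, 0.0845, 0.302]
tool_rot: [0.715, 0.0, -0.699, -0.001]
ft_force: [1.2, -0.4, -1.2]
grip_width: 0.0214
time: 6.27
position: [0.559, -0.1397, 0.3054]
tool_rot: [0.722, 0.001, -0.692, 0.004]
ft_force: [-0.4, -0.4, -0.9]
grip_width: 0.0214
pos [ 0.559  -0.1397  0.3054] tool cm [ 0.84 -0.39  2.29] yaw err about x 0.0076 tilt [ 0.0419 -0.0035] F [-0.4 -0.4 -0.9] w 0.0214 t 6.27
```

```bash
python3 -m inch '[[[0,0,2.2,0,0],[0,0,0,0,0]]]'
python3 - <<'E'
from h import *
go(.5365,-.136,.296)
E
python3 -m inch '[[[0,0,0,0,0],[0,0,0,0,0]]]'
python3 - <<'E'
from h import *
go(.5365,-.136,.296)
E
```

```text
time: 6.43
position: [0.5397, -0.1441, 0.302]
tool_rot: [0.722, -0.0, -0.692, 0.002]
ft_force: [-1.5, 0.6, -0.6]
grip_width: 0.021
pos [ 0.5397 -0.1441  0.302 ] tool cm [ 0.58 -0.81  0.35] yaw err about x 0.0031 tilt [ 0.0421 -0.0037] F [-1.5  0.6 -0.6] w 0.021 t 6.43
time: 6.6
position: [0.541, -0.145, 0.3007]
tool_rot: [0.722, -0.001, -0.692, 0.002]
ft_force: [0.6, 0.2, -1.5]
grip_width: 0.0213
pos [ 0.541  -0.145   0.3007] tool cm [ 0.44 -0.9   0.47] yaw err about x 0.0014 tilt [ 0.0426 -0.0034] F [ 0.6  0.2 -1.5] w 0.0213 t 6.6
```

```bash
python3 -m inch '[[[0,-0.3,3.5,0,0],[0,-0.3,3.5,0,0],[0,-0.3,3.5,0,0],[0,0,0,0,0]]]'
python3 - <<'E'
from h import *
go(.5365,-.136,.296)
E
python3 -m inch '[[[0,0,-1,0,0],[0,0,-1,0,0],[0,0,-1,0,0],[0,0,-1,0,0],[0,0,-1,0,0],[0,0,-1,0,0],[0,0,0,0,0]]]'
python3 - <<'E'
from h import *
go(.5365,-.136,.296)
E
```

```text
time: 6.93
position: [0.4364, -0.1342, 0.2932]
tool_rot: [0.722, 0.002, -0.692, 0.003]
ft_force: [0.1, 0.6, -2.0]
grip_width: 0.0216
pos [ 0.4364 -0.1342  0.2932] tool cm [  0.15   0.25 -10.01] yaw err about x 0.0069 tilt [ 0.0433 -0.0023] F [ 0.1  0.6 -2. ] w 0.0216 t 6.93
time: 7.52
position: [0.5124, -0.1336, 0.2983]
tool_rot: [0.727, 0.001, -0.687, 0.006]
ft_force: [0.5, -0.4, 0.0]
grip_width: 0.0216
pos [ 0.5124 -0.1336  0.2983] tool cm [ 0.37  0.27 -2.39] yaw err about x 0.0108 tilt [ 0.0567 -0.0066] F [ 0.5 -0.4  0. ] w 0.0216 t 7.52
```

```bash
T(){ python3 -c 'from h import *;go(.5365,-.136,.296)'; }
python3 -m inch '[[[-4,0,0,0,0],[-4,0,0,0,0],[0,0,0,0,0]]]' >/dev/null; T
python3 -m inch '[[[4,0,0,0,0],[4,0,0,0,0],[0,0,0,0,0]]]' >/dev/null; T
python3 -m inch '[[[0,0,1.5,0,0],[0,0,0,0,0]]]' >/dev/null; T
python3 -m inch '[[[0,0,1.5,0,0],[0,0,0,0,0]]]' >/dev/null; T
python3 -m inch '[[[0,0,-3,0,0],[0,0,0,0,0]]]' >/dev/null; T
python3 -m inch '[[[0,0,0,0.12,0],[0,0,0,-0.12,0]]]' >/dev/null; T
```

```text
pos [ 0.5124 -0.1323  0.3777] tool cm [ 8.29  0.38 -1.99] yaw err about x 0.015 tilt [ 0.0511 -0.0032] F [ 1.3 -0.2 -0.7] w 0.0213 t 7.77
pos [ 0.5249 -0.1345  0.3023] tool cm [ 0.71  0.16 -1.11] yaw err about x 0.0175 tilt [ 0.0687 -0.0119] F [-1.5  0.8 -1.7] w 0.0215 t 8.02
pos [ 0.5109 -0.1342  0.3002] tool cm [ 0.59  0.22 -2.53] yaw err about x 0.0195 tilt [ 0.0653 -0.0098] F [-0.1  1.2 -1.7] w 0.0212 t 8.18
pos [ 0.4981 -0.1349  0.301 ] tool cm [ 0.76  0.18 -3.79] yaw err about x 0.02 tilt [ 0.068  -0.0106] F [-1.2  0.5 -1.5] w 0.0213 t 8.35
pos [ 0.5311 -0.135   0.3061] tool cm [ 1.05  0.09 -0.47] yaw err about x 0.018 tilt [ 0.0736 -0.0126] F [ 0.9 -1.3 -1.6] w 0.0215 t 8.52
pos [ 0.5356 -0.1357  0.3088] tool cm [1.28 0.01 0.01] yaw err about x 0.0108 tilt [ 0.0798 -0.0147] F [-0.4 -0.1 -1.7] w 0.0216 t 8.68
```

```bash
T(){ python3 -c 'from h import *
o=robot.get_obs();M=R.from_quat(o["tool_rot"]).as_matrix();print("'$1'",np.round(o["position"]*1000,1),"tilt",np.round(M[:2,0]*1000,1),"q",np.round(o["q"],4),"dq",np.round(o["joint_velocities"],3))'; }
T start
python3 -m inch '[[[0,0,0,0,0]]]' >/dev/null; T idle
python3 -m inch '[[[0,0,0,0,0],[0,0,0,0,0],[0,0,0,0,0],[0,0,0,0,0]]]' >/dev/null; T idle4
python3 -m inch '[[[-4,0,0,0,0]]]' >/dev/null; T up4
python3 -m inch '[[[0,0,0,0,0]]]' >/dev/null; T idle
python3 -m inch '[[[0,0,0,0,0]]]' >/dev/null; T idle
python3 -m inch '[[[0.5,0,0,0,0],[0.5,0,0,0,0],[0.5,0,0,0,0],[0.5,0,0,0,0]]]' >/dev/null; T down.5x4
python3 -m inch '[[[0,0,0,0,0],[0,0,0,0,0]]]' >/dev/null; T idle
python3 -m inch '[[[0,0,4,0,0]]]' >/dev/null; T in4
python3 -m inch '[[[0,0,0,0,0],[0,0,0,0,0]]]' >/dev/null; T idle
```

```text
start [ 535.6 -135.7  308.8] tilt [ 79.8 -14.7] q [-0.4627  0.3127  1.5777  0.0244  1.1732  1.0881] dq [ 1.500e-02  4.000e-03 -4.300e-02  1.000e-03  3.300e-02 -1.766e+00]
idle [ 537.4 -136.   310.1] tilt [ 82.6 -15.6] q [-0.4618  0.3129  1.5738  0.0248  1.174   1.0864] dq [ 0.009  0.003 -0.053  0.004 -0.004  0.215]
idle4 [ 540.6 -136.6  312.7] tilt [ 88.5 -17.7] q [-0.4606  0.3126  1.5669  0.0254  1.175   1.0931] dq [ 0.003 -0.001 -0.005  0.001  0.003  0.014]
up4 [ 533.  -134.   345.3] tilt [72.4 -9.9] q [-0.4626  0.2777  1.5239  0.0246  1.2708  1.0945] dq [-0.021 -0.567 -0.734 -0.007  1.221  0.02 ]
idle [ 536.6 -135.7  352.4] tilt [ 85.4 -16. ] q [-0.4625  0.2716  1.5138  0.0248  1.2726  1.0953] dq [-0.006  0.116  0.166 -0.002 -0.078  0.007]
idle [ 536.1 -135.5  352.6] tilt [ 84.9 -15.9] q [-0.4626  0.2709  1.5143  0.0248  1.2733  1.0958] dq [ 0.001 -0.062 -0.096  0.003  0.01   0.006]
down.5x4 [ 538.5 -136.2  332.1] tilt [ 88.5 -17.5] q [-0.4617  0.2909  1.5431  0.0253  1.2205  1.0965] dq [ 0.001  0.078  0.096  0.001 -0.161  0.   ]
idle [ 537.2 -135.6  328.8] tilt [ 82.9 -14.8] q [-0.4618  0.2944  1.5472  0.0252  1.2192  1.0966] dq [-0.001  0.019  0.022 -0.002 -0.006  0.001]
in4 [ 503.2 -137.7  325.6] tilt [ 90.4 -17.2] q [-0.4978  0.2445  1.6297  0.0304  1.1797  1.0567] dq [-0.485 -0.729  1.222 -0.012 -0.352 -0.509]
idle [ 491.9 -133.4  319.8] tilt [70.9 -8.5] q [-0.5001  0.2409  1.6504  0.0286  1.184   1.0556] dq [-0.013 -0.029  0.158 -0.029  0.084 -0.013]
```

```bash
T(){ python3 -c 'from h import *
o=robot.get_obs();M=R.from_quat(o["tool_rot"]).as_matrix();print("'$1'",np.round(o["position"]*1000,1),"tilt",np.round(M[:2,0]*1000,1),"q",np.round(o["q"],3))'; }
python3 -m inch '[[[-4,0,0,0,0],[0,0,0,0,0],[0,0,0,0,0],[-4,0,0,0,0],[0,0,0,0,0],[0,0,0,0,0]]]' >/dev/null; T up4,4
python3 -m inch '[[[2.9,0,-2.9,0,0],[0,0,0,0,0],[0,0,0,0,0]]]' >/dev/null; T outdown
python3 -m inch '[[[-4,0,0,0,0],[0,0,0,0,0],[0,0,0,0,0]]]' >/dev/null; T up4
python3 -m inch '[[[0,0,4,0,0],[0,0,0,0,0],[0,0,0,0,0]]]' >/dev/null; T in4
python3 -m inch '[[[2.5,0,-2.5,0,0],[0,0,0,0,0],[0,0,0,0,0]]]' >/dev/null; T outdown2.5
python3 -m inch '[[[0,0,0,0,0],[0,0,0,0,0]]]' >/dev/null; T idle
```

```text
up4,4 [ 483.9 -131.4  399.6] tilt [61.7 -4. ] q [-0.504  0.164  1.529  0.027  1.393  1.058]
outdown [ 518.6 -132.9  371.1] tilt [64.1 -5.6] q [-0.473  0.238  1.508  0.025  1.336  1.088]
up4 [ 513.6 -131.4  407.6] tilt [53.4 -0.2] q [-0.475  0.21   1.448  0.024  1.436  1.088]
in4 [ 470.1 -130.5  404.5] tilt [52.   0.1] q [-0.516  0.143  1.541  0.026  1.412  1.045]
outdown2.5 [ 496.2 -130.4  382.1] tilt [54.5 -2. ] q [-0.489  0.199  1.531  0.024  1.363  1.072]
idle [ 496.3 -130.5  382.7] tilt [55.  -2.4] q [-0.489  0.198  1.53   0.024  1.364  1.072]
```

```bash
T(){ python3 -c 'from h import *
o=robot.get_obs();M=R.from_quat(o["tool_rot"]).as_matrix();print("'$1'",np.round(o["position"]*1000,1),"tilt",np.round(M[:2,0]*1000,1),"t",o["time"])'; }
python3 -m inch '[[[-4,0,0,0,0],[0,0,0,0,0],[-4,0,0,0,0],[0,0,0,0,0],[-4,0,0,0,0],[0,0,0,0,0],[0,0,0,0,0]]]' >/dev/null; T up4x3
python3 -m inch '[[[1,0,0,0,0],[1,0,0,0,0],[1,0,0,0,0],[1,0,0,0,0],[1,0,0,0,0],[1,0,0,0,0],[0.5,0,0,0,0],[0,0,0,0,0]]]' >/dev/null; T down1x6.5
python3 -m inch '[[[4,0,0,0,0],[0,0,0,0,0],[0,0,0,0,0]]]' >/dev/null; T down4
```

```text
up4x3 [ 476.9 -123.7  486.2] tilt [33.4  8.7] t 12.35
down1x6.5 [ 486.7 -127.3  424.5] tilt [60.5 -6. ] t 13.0167
down4 [ 488.8 -127.3  383.7] tilt [61.7 -6.5] t 13.2667
```

```bash
T(){ python3 -c 'from h import *
o=robot.get_obs();M=R.from_quat(o["tool_rot"]).as_matrix();print("'$1'",np.round(o["position"]*1000,1),"tilt",np.round(M[:2,0]*1000,1),"t",o["time"])'; }
python3 -m inch '[[[-1,0,0,0,0],[-1,0,0,0,0],[-1,0,0,0,0],[-1,0,0,0,0],[-1,0,0,0,0],[-1,0,0,0,0],[-1,0,0,0,0],[0,0,0,0,0]]]' >/dev/null; T up1x7
python3 -m inch '[[[4,0,0,0,0],[0,0,0,0,0],[0,0,0,0,0],[4,0,0,0,0],[0,0,0,0,0],[0,0,0,0,0]]]' >/dev/null; T down4,4
```

```text
up1x7 [ 494.6 -132.4  484.4] tilt [102.7 -28.3] t 13.9333
down4,4 [ 507.2 -136.7  418.6] tilt [124.4 -39.7] t 14.4333
```

```bash
T(){ python3 -c 'from h import *
o=robot.get_obs();M=R.from_quat(o["tool_rot"]).as_matrix();print("'$1'",np.round(o["position"]*1000,1),"tilt",np.round(M[:2,0]*1000,1),"q",np.round(o["q"],3),"t",o["time"])'; }
python3 -m inch '[[[0,0,4,0,0],[0,0,0,0,0],[0,0,0,0,0]]]' >/dev/null; T in
python3 -m inch '[[[0,0,4,0,0],[0,0,0,0,0],[0,0,0,0,0]]]' >/dev/null; T in
python3 -m inch '[[[0,0,4,0,0],[0,0,0,0,0],[0,0,0,0,0]]]' >/dev/null; T in
python3 -m inch '[[[0,0,4,0,0]]]' >/dev/null; T in0
python3 -m inch '[[[0,0,0,0,0],[0,0,0,0,0]]]' >/dev/null; T idle
```

```text
in [ 469.6 -139.   420. ] tilt [130.9 -43.8] q [-0.534  0.094  1.565  0.03   1.348  1.024] t 14.6833
in [ 431.4 -141.3  422.2] tilt [139.8 -50.4] q [-0.587  0.025  1.635  0.036  1.337  0.969] t 14.9333
in [ 393.  -143.5  422.6] tilt [146.7 -56.6] q [-0.651 -0.042  1.702  0.045  1.331  0.903] t 15.1833
in0 [ 358.8 -146.6  420.2] tilt [155. -61.] q [-0.724 -0.103  1.763  0.059  1.325  0.824] t 15.2667
idle [ 354.7 -145.8  421.5] tilt [151.5 -62. ] q [-0.728 -0.109  1.765  0.056  1.331  0.823] t 15.4333
```

```bash
T(){ python3 -c 'from h import *
o=robot.get_obs();M=R.from_quat(o["tool_rot"]).as_matrix();print("'$1'",np.round(o["position"]*1000,1),"tilt",np.round(M[:2,0]*1000,1),"q",np.round(o["q"],3),"t",o["time"])'; }
python3 -m inch '[[[-4,0,0,0,0],[0,0,0,0,0],[0,0,0,0,0]]]' >/dev/null; T up
python3 -m inch '[[[0,0,-4,0,0],[0,0,0,0,0],[0,0,0,0,0],[0,0,-4,0,0],[0,0,0,0,0],[0,0,0,0,0]]]' >/dev/null; T out2
python3 -m inch '[[[0,0,-4,0,0],[0,0,0,0,0],[0,0,0,0,0],[0,0,-4,0,0],[0,0,0,0,0],[0,0,0,0,0]]]' >/dev/null; T out2
```

```text
up [ 347.5 -141.6  461.5] tilt [146.1 -57.7] q [-0.733 -0.145  1.689  0.055  1.449  0.824] t 15.6833
out2 [ 434.9 -142.1  477.9] tilt [152.5 -63.2] q [-0.581 -0.006  1.525  0.031  1.459  0.974] t 16.1833
out2 [ 515.  -140.5  485.6] tilt [144.8 -58.5] q [-0.485  0.129  1.358  0.016  1.499  1.073] t 16.6833
```

```bash
T(){ python3 -c 'from h import *
o=robot.get_obs();M=R.from_quat(o["tool_rot"]).as_matrix();print("'$1'",np.round(o["position"]*1000,1),"tilt",np.round(M[:2,0]*1000,1),"q",np.round(o["q"],3),"t",o["time"])'; }
python3 -m inch '[[[4,0,0,0,0],[0,0,0,0,0],[0,0,0,0,0]]]' >/dev/null; T down
python3 -m inch '[[[4,0,0,0,0],[0,0,0,0,0],[0,0,0,0,0]]]' >/dev/null; T down
python3 -m inch '[[[-4,0,0,0,0],[-1,0,0,0,0],[0,0,0,0,0],[0,0,0,0,0]]]' >/dev/null; T upD
python3 -m inch '[[[4,0,0,0,0],[-4,0,0,0,0],[0,0,0,0,0],[0,0,0,0,0]]]' >/dev/null; T downup
python3 -m inch '[[[-4,0,0,0,0],[4,0,0,0,0],[0,0,0,0,0],[0,0,0,0,0]]]' >/dev/null; T updown
```

```text
down [ 518.6 -142.6  445.1] tilt [145.5 -58.2] q [-0.485  0.152  1.432  0.017  1.401  1.071] t 16.9333
down [ 524.9 -146.4  411.5] tilt [154.7 -63. ] q [-0.486  0.179  1.488  0.017  1.308  1.07 ] t 17.1833
upD [ 518.1 -144.6  471.7] tilt [167.1 -69.5] q [-0.49   0.129  1.396  0.017  1.435  1.07 ] t 17.5167
downup [ 500.5 -135.5  440.6] tilt [124.6 -46.8] q [-0.49   0.133  1.465  0.018  1.412  1.069] t 17.85
updown [ 497.  -133.7  446.5] tilt [121.  -44.6] q [-0.49   0.125  1.458  0.018  1.43   1.069] t 18.1833
```

```bash
T(){ python3 -c 'from h import *
o=robot.get_obs();M=R.from_quat(o["tool_rot"]).as_matrix();print("'$1'",np.round(o["position"]*1000,1),"tilt",np.round(M[:2,0]*1000,1),"t",o["time"])'; }
for k in 1; do python3 -m inch '[[[4,0,0,0,0],[-4,0,0,0,0],[0,0,0,0,0],[0,0,0,0,0]]]' >/dev/null; T downup; done
python3 -m inch '[[[3,0,0,0,0],[-3,0,0,0,0],[0,0,0,0,0],[0,0,0,0,0]]]' >/dev/null; T downup3
```

```text
downup [ 484.6 -127.   423.8] tilt [ 89.8 -27.8] t 18.5167
downup3 [ 480.5 -124.6  421.3] tilt [ 83.6 -24.2] t 18.85
```

```bash
T(){ python3 -c 'from h import *
o=robot.get_obs();M=R.from_quat(o["tool_rot"]).as_matrix();print("'$1'",np.round(o["position"]*1000,1),"tilt",np.round(M[:2,0]*1000,1),"t",o["time"])'; }
python3 -m inch '[[[4,0,0,0,0],[-4,0,0,0,0],[0,0,0,0,0],[0,0,0,0,0]]]' >/dev/null; T downup
python3 -m inch '[[[4,0,0,0,0],[-4,0,0,0,0],[0,0,0,0,0],[0,0,0,0,0]]]' >/dev/null; T downup
```

```text
downup [ 471.5 -119.7  400.1] tilt [ 64.4 -13.7] t 19.1833
downup [ 463.8 -115.4  379.8] tilt [45.9 -3.4] t 19.5167
```

```bash
T(){ python3 -c 'from h import *
o=robot.get_obs();M=R.from_quat(o["tool_rot"]).as_matrix();print("'$1'",np.round(o["position"]*1000,1),"tilt",np.round(M[:2,0]*1000,1),"t",o["time"]);go(.5365,-.136,.38)'; }
python3 -m inch '[[[4,0,0,0,0],[-4,0,0,0,0],[0,0,0,0,0],[0,0,0,0,0],[-4,0,0,0,0],[0,0,0,0,0],[0,0,0,0,0]]]' >/dev/null; T downup-up
python3 -m inch '[[[2.9,1,-2.9,0,0],[0,0,0,0,0],[0,0,0,0,0],[-4,0,0,0,0],[0,0,0,0,0],[0,0,0,0,0]]]' >/dev/null; T outdown-up
```

```text
downup-up [ 470.8 -119.9  417.2] tilt [ 66.7 -13.9] t 20.1
pos [ 0.4708 -0.1199  0.4172] tool cm [ 4.17  1.61 -6.29] yaw err about x 0.008 tilt [ 0.0667 -0.0139] F [-0.  -0.2 -1.4] w 0.0212 t 20.1
outdown-up [ 514.4 -137.5  447. ] tilt [107.1 -34.6] t 20.6
pos [ 0.5144 -0.1375  0.447 ] tool cm [ 6.89 -0.37 -1.48] yaw err about x 0.0067 tilt [ 0.1071 -0.0346] F [-0.2  0.  -2.7] w 0.0216 t 20.6
```

```bash
T(){ python3 -c 'from h import *
go(.5365,-.136,.30)'; }
python3 -m inch '[[[2,0.6,-2.9,0,0],[0,0,0,0,0],[0,0,0,0,0]]]' >/dev/null; T
python3 -m inch '[[[2,0.6,-2.9,0,0],[0,0,0,0,0],[0,0,0,0,0]]]' >/dev/null; T 
python3 -m inch '[[[4,0,0,0,0],[-4,0,0,0,0],[0,0,0,0,0],[0,0,0,0,0]]]' >/dev/null; T
```

```text
pos [ 0.5506 -0.1462  0.4384] tool cm [13.5  -1.65  3.11] yaw err about x 0.0058 tilt [ 0.125  -0.0436] F [-0.4 -0.1 -0.3] w 0.0214 t 20.85
pos [ 0.5844 -0.1539  0.4249] tool cm [11.66 -2.42  6.37] yaw err about x 0.0053 tilt [ 0.1313 -0.0467] F [-0.5 -0.3 -0.5] w 0.0213 t 21.1
pos [ 0.565  -0.145   0.3936] tool cm [ 9.07 -1.14  3.6 ] yaw err about x 0.0068 tilt [ 0.0827 -0.0233] F [-0.2  0.4 -2.3] w 0.0213 t 21.43
```

```bash
T(){ python3 -c 'from h import *
go(.5365,-.136,.30)'; }
python3 -m inch '[[[4,0,0,0,0],[-4,0,0,0,0],[0,0,0,0,0],[0,0,0,0,0]]]' >/dev/null; T
python3 -m inch '[[[4,0,0,0,0],[-4,0,0,0,0],[0,0,0,0,0],[0,0,0,0,0]]]' >/dev/null; T
```

```text
pos [ 0.5446 -0.1356  0.3678] tool cm [6.74 0.02 1.07] yaw err about x 0.007 tilt [ 0.0389 -0.0019] F [ 0.8  0.8 -1.8] w 0.0213 t 21.77
pos [ 0.5286 -0.1281  0.3455] tool cm [ 4.55  0.85 -0.75] yaw err about x 0.0064 tilt [0.0076 0.0134] F [-0.2  0.5 -1.1] w 0.0215 t 22.1
```

```bash
T(){ python3 -c 'from h import *
go(.5365,-.136,.25)'; }
python3 -m inch '[[[0,0.8,-0.7,0,0],[0,0,0,0,0],[1.5,0,0,0,0],[0,0,0,0,0],[0,0,0,0,0]]]' >/dev/null; T
python3 -m inch '[[[1.5,0,0,0,0],[0,0,0,0,0],[1.5,0,0,0,0],[0,0,0,0,0],[0,0,0,0,0]]]' >/dev/null; T
```

```text
pos [ 0.5493 -0.1435  0.3468] tool cm [ 9.61 -0.82  1.72] yaw err about x 0.0059 tilt [ 0.046  -0.0054] F [-0.2 -0.4 -0.7] w 0.0214 t 22.52
pos [ 0.5579 -0.1475  0.3275] tool cm [ 7.57 -1.28  2.64] yaw err about x 0.0053 tilt [ 0.0663 -0.0153] F [-0.4  0.8 -1.6] w 0.0215 t 22.93
```

```bash
T(){ python3 -c 'from h import *
o=robot.get_obs();M=R.from_quat(o["tool_rot"]).as_matrix();print("'$1'",np.round(o["position"]*1000,1),"tilt",np.round(M[:2,0]*1000,1),"q",np.round(o["q"],4)[1:5],"tau",np.round(o["joint_torque"],1)[1:5],"t",o["time"])'; }
T 0; python3 -m inch '[[[0,0,0,0,0],[0,0,0,0,0]]]' >/dev/null; T i2
python3 -m inch '[[[0,0,0,0,0],[0,0,0,0,0],[0,0,0,0,0],[0,0,0,0,0]]]' >/dev/null; T i4
python3 -m inch '[[[1,0,0,0,0]]]' >/dev/null; T d1
python3 -m inch '[[[0,0,0,0,0]]]' >/dev/null; T i
python3 -m inch '[[[0,0,0,0,0]]]' >/dev/null; T i
python3 -m inch '[[[0,0,0,0,0]]]' >/dev/null; T i
```

```text
0 [ 557.9 -147.5  327.5] tilt [ 66.3 -15.3] q [0.3376 1.4839 0.0166 1.2539] tau [-36.4 -19.1   0.1  -0.2] t 22.9333
i2 [ 559.  -148.   330.1] tilt [ 69.7 -16.9] q [0.3355 1.4799 0.0166 1.2563] tau [-37.4 -20.1   0.1  -0.3] t 23.1
i4 [ 560.  -148.4  332.9] tilt [ 73.7 -18.8] q [0.3328 1.4765 0.0167 1.2578] tau [-37.7 -20.4   0.1  -0.3] t 23.4333
d1 [ 561.9 -149.1  324.8] tilt [ 78.2 -21. ] q [0.3409 1.4872 0.0168 1.234 ] tau [-37.6 -19.6   0.1   0.1] t 23.5167
i [ 560.8 -148.6  322.6] tilt [ 74.5 -19.3] q [0.3428 1.4904 0.0167 1.2331] tau [-39.7 -21.6   0.1  -0.6] t 23.6
i [ 560.8 -148.6  322.1] tilt [ 74.1 -19. ] q [0.3434 1.4908 0.0168 1.2326] tau [-37.4 -19.6   0.1  -0.3] t 23.6833
i [ 560.4 -148.4  321.5] tilt [ 72.7 -18.3] q [0.344  1.4916 0.0168 1.2327] tau [-38.1 -20.3   0.1  -0.4] t 23.7667
```

```bash
T(){ python3 -c 'from h import *
go(.5365,-.136,.30)'; }
python3 -m inch '[[[-2,0,0,0,0],[0,0,0,0,0],[0,0,0,0,0],[-2,0,0,0,0],[0,0,0,0,0],[0,0,0,0,0]]]' >/dev/null; T
python3 -m inch '[[[4,0,0,0,0],[-4,0,0,0,0],[0,0,0,0,0],[4,0,0,0,0],[-4,0,0,0,0],[0,0,0,0,0]]]' >/dev/null; T
python3 -m inch '[[[0,0,0,0,0],[0,0,0,0,0],[0,0,0,0,0],[0,0,0,0,0]]]' >/dev/null; T
```

```text
pos [ 0.5563 -0.1472  0.3578] tool cm [ 5.62 -1.22  2.35] yaw err about x 0.0054 tilt [ 0.0668 -0.0155] F [-0.2  0.2 -1.2] w 0.0215 t 24.27
pos [ 0.5251 -0.1318  0.2987] tool cm [-0.18  0.42 -1.13] yaw err about x 0.004 tilt [-0.0317  0.0334] F [ 2.9 -1.4  1.5] w 0.0213 t 24.77
pos [ 0.522  -0.1303  0.2917] tool cm [-0.91  0.54 -1.41] yaw err about x 0.0036 tilt [-0.0436  0.0392] F [ 0.6 -0.3 -0.7] w 0.0215 t 25.1
```

```bash
T(){ python3 -c 'from h import *
go(.5365,-.136,.30)'; }
python3 -m inch '[[[-2,0,0,0,0],[0,0,0,0,0],[0,0,0,0,0],[0,0,0,0,0]]]' >/dev/null; T
python3 -m inch '[[[0,0,0,0,0],[0,0,0,0,0],[0,0,0,0,0]]]' >/dev/null; T
```

```text
pos [ 0.5255 -0.1324  0.3156] tool cm [ 1.51  0.42 -1.15] yaw err about x 0.0038 tilt [-0.0335  0.0342] F [ 0.2  0.2 -1.7] w 0.0213 t 25.43
pos [ 0.5252 -0.1323  0.3154] tool cm [ 1.48  0.43 -1.18] yaw err about x 0.0038 tilt [-0.0327  0.0339] F [-0.9  0.9 -0.6] w 0.0214 t 25.68
```

```bash
T(){ python3 -c 'from h import *
go(.5365,-.136,.27)'; }
python3 -m inch '[[[1,0,0,0,0],[1,0,0,0,0],[1,0,0,0,0],[1,0,0,0,0],[0,0,0,0,0],[0,0,0,0,0],[0,0,0,0,0]]]' >/dev/null; T
```

```text
pos [ 0.5221 -0.13    0.269 ] tool cm [-0.18  0.6  -1.43] yaw err about x 0.0036 tilt [-0.0376  0.0362] F [ 0.3  0.5 -2. ] w 0.0211 t 26.27
```

```bash
T(){ python3 -c 'from h import *
go(.5365,-.136,.27)'; }
python3 -m inch '[[[-4,0,0,0,0],[4,0,0,0,0],[0,0,0,0,0],[0,0,0,0,0],[0,0,0,0,0]]]' >/dev/null; T
python3 -m inch '[[[0,0,0,0,0],[0,0,0,0,0]]]' >/dev/null; T
```

```text
pos [ 0.5225 -0.1301  0.2767] tool cm [ 0.59  0.62 -1.43] yaw err about x 0.0037 tilt [-0.0388  0.037 ] F [-0.9 -0.1 -0.5] w 0.0214 t 26.68
pos [ 0.5246 -0.1312  0.2795] tool cm [ 0.9   0.52 -1.22] yaw err about x 0.0039 tilt [-0.0333  0.0342] F [ 0.8 -0.6 -0.7] w 0.0211 t 26.85
```

```bash
T(){ python3 -c 'from h import *
go(.5365,-.136,.27)'; }
python3 -m inch '[[[0,0.5,-4,0,0],[0,0,0,0,0],[0,0,0,0,0],[0,0,0,0,0]]]' >/dev/null; T
python3 -m inch '[[[-3,0,1,0,0],[-1,0,1,0,0],[0,0,0,0,0],[0,0,0,0,0],[0,0,0,0,0]]]' >/dev/null; T
```

```text
pos [ 0.565  -0.1359  0.2785] tool cm [0.94 0.03 2.82] yaw err about x 0.0035 tilt [-0.0345  0.0346] F [ 0.2 -0.5 -0.4] w 0.0212 t 27.18
pos [ 0.5452 -0.1377  0.3214] tool cm [5.17 0.   0.71] yaw err about x 0.0031 tilt [-0.0311  0.0332] F [-0.2  0.4 -0.8] w 0.0218 t 27.6
```

```bash
T(){ python3 -c 'from h import *
go(.5414,-.1395,.26)'; }
python3 -m inch '[[[2,0.1,0.4,0,0],[0,0,0,0,0],[0,0,0,0,0],[2,0,0,0,0],[0,0,0,0,0],[0,0,0,0,0]]]' >/dev/null; T
python3 - <<'E'
from h import *
o=robot.get_obs();M=R.from_quat(o["tool_rot"]).as_matrix()
im=camera("scene");s=im[130:270,230:400,::-1]
cv2.imwrite("pics/s3.png",cv2.resize(s,None,fx=4,fy=4,interpolation=cv2.INTER_CUBIC))
G=np.array([.7115,.001,-.703,0]);Mg=R.from_quat(G/np.linalg.norm(G)).as_matrix()
A=M@Mg.T; 
for h,z in(("orig",-.146),("headtop",-.1),("collar",-.041)):
    P=o["position"]+A@np.array([-.0006,0,z]); print(h,P.round(4),"crop px",((proj("scene",P)-[230,130])*4).round(0))
print("rim",((proj("scene",[.536,-.1355,.09])-[230,130])*4).round(0))
E
```

```text
pos [ 0.5408 -0.1373  0.2808] tool cm [ 2.07  0.29 -0.12] yaw err about x 0.0026 tilt [-0.0294  0.0334] F [ 0.2  0.3 -1.1] w 0.0212 t 28.1
orig [ 0.5342 -0.1326  0.135 ] crop px [325. 261.]
headtop [ 0.5361 -0.1341  0.181 ] crop px [327. 211.]
collar [ 0.5385 -0.1359  0.2399] crop px [330. 143.]
rim [320. 303.]
```

View pics/s3.png

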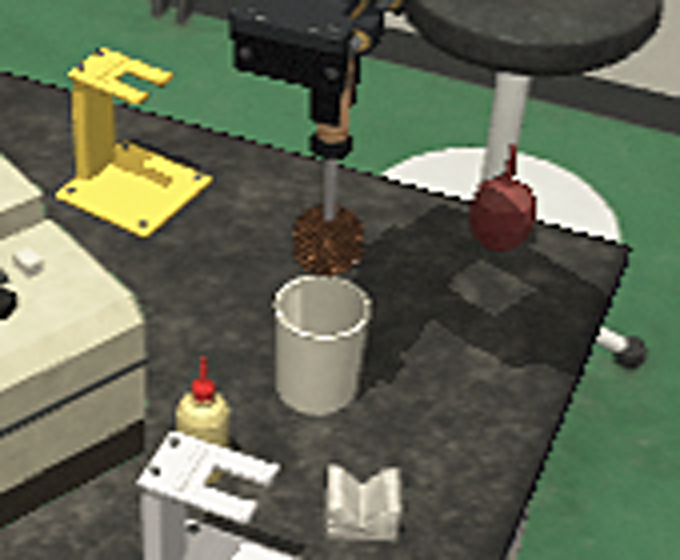

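The brush hangs over the cup: head centre at (328,240), rim centre at (322,308), both within a pixel or so of prediction. Start the scrub descent.

```bash
T(){ python3 -c 'from h import *
go(.542,-.140,.154)'; }
python3 -m inch '[[[2,0.3,-0.1,0,0],[0,0,0,0,0],[0,0,0,0,0],[2,0,0,0,0],[0,0,0,0,0],[0,0,0,0,0]]]' >/dev/null; T
```

```text
pos [ 0.5448 -0.1403  0.2471] tool cm [9.31 0.24 0.1 ] yaw err about x 0.0034 tilt [-0.0199  0.0292] F [ 0.8 -0.7 -0.2] w 0.0212 t 28.65
```

```bash
cat >> h.py <<'E'
def br(x,y,z,L=.123):
    "tool cm to bring the brush point L below TCP to xy, with origin height z"
    o=robot.get_obs();M=R.from_quat(o["tool_rot"]).as_matrix();G=R.from_quat(np.array([.7115,.001,-.703,0])/np.linalg.norm([.7115,.001,-.703])).as_matrix()
    A=M@G.T;P=o["position"]+A@np.array([-.0006,0,-L]);og=o["position"]+A@np.array([-.0006,0,-.146])
    d=M.T@np.array([x-P[0],y-P[1],z-og[2]])*100
    print("pt",P.round(4),"orig",og.round(4),"do cm",d.round(2),"tilt",(A[:2,2]).round(3),"yaw",round(float(np.arctan2(M[0,1],-M[1,1])),3),"F",np.round(o["ft_force"],1),"w",round(float(o["grip_width"]),4),"t",round(float(o["time"]),2))
E
T(){ python3 -c 'from h import *
br(.536,-.1355,.006)'; }
T
python3 -m inch '[[[1.5,0.1,0.4,0,0],[0,0,0,0,0],[0,0,0,0,0]]]' >/dev/null; T
```

```text
pt [ 0.5403 -0.1369  0.1243] orig [ 0.5396 -0.1363  0.1013] do cm [9.53 0.14 0.24] tilt [ 0.032 -0.028] yaw 0.003 F [ 0.8 -0.7 -0.2] w 0.0212 t 28.65
pt [ 0.5391 -0.1387  0.1136] orig [ 0.5386 -0.1381  0.0907] do cm [ 8.47 -0.09  0.2 ] tilt [ 0.026 -0.025] yaw 0.004 F [ 0.5 -0.  -1.3] w 0.0214 t 28.9
```

```bash
T(){ python3 -c 'from h import *
br(.536,-.1355,.006)'; }
python3 -m inch '[[[0.5,-0.3,0.3,0,0],[0,0,0,0,0],[0,0,0,0,0]]]' >/dev/null; T
python3 -m inch '[[[1.5,-0.05,0.05,0,0],[0,0,0,0,0],[0,0,0,0,0]]]' >/dev/null; T
```

```text
pt [ 0.5381 -0.1361  0.1116] orig [ 0.5377 -0.1356  0.0886] do cm [8.26 0.14 0.14] tilt [ 0.021 -0.023] yaw 0.004 F [ 0.   0.1 -1.8] w 0.0212 t 29.15
pt [ 0.5393 -0.1358  0.0986] orig [ 0.5389 -0.1353  0.0756] do cm [6.96 0.13 0.3 ] tilt [ 0.017 -0.021] yaw 0.004 F [ 1.8  0.3 -1.2] w 0.0213 t 29.4
```

```bash
T(){ python3 -c 'from h import *
br(.536,-.1355,.006)'; }
python3 -m inch '[[[1.5,0,0.3,0,0],[0,0,0,0,0],[1.5,0,0.1,0,0],[0,0,0,0,0],[0,0,0,0,0]]]' >/dev/null; T
```

```text
pt [ 0.5388 -0.1366  0.0725] orig [ 0.5385 -0.1362  0.0495] do cm [ 4.35 -0.03  0.28] tilt [ 0.011 -0.018] yaw 0.005 F [ 0.7  0.5 -0.7] w 0.0216 t 29.82
```

```bash
T(){ python3 -c 'from h import *
br(.536,-.1355,.006)'; }
python3 -m inch '[[[1.5,0,0.4,0,0],[0,0,0,0,0],[1.5,0,0.2,0,0],[0,0,0,0,0],[0,0,0,0,0]]]' >/dev/null; T
```

```text
pt [ 0.5387 -0.1385  0.0486] orig [ 0.5386 -0.1382  0.0256] do cm [ 1.96 -0.27  0.29] tilt [ 0.001 -0.014] yaw 0.005 F [ 0.6 -1.1 -0.2] w 0.0215 t 30.23
```

```bash
T(){ python3 -c 'from h import *
br(.536,-.1355,.006)'; }
python3 -m inch '[[[1,-0.3,0.4,0,0],[0,0,0,0,0],[1,0,0,0,0],[0,0,0,0,0]]]' >/dev/null; T
```

```text
pt [ 0.5397 -0.1373  0.0331] orig [ 0.5399 -0.1371  0.0101] do cm [ 0.4  -0.18  0.38] tilt [-0.007 -0.01 ] yaw 0.005 F [ 0.1  1.  -1.3] w 0.0215 t 30.57
```

```bash
T(){ python3 -c 'from h import *
br(.536,-.1355,.006)'; }
python3 -m inch '[[[0.4,-0.2,0.4,0,0],[0,0,0,0,0],[0.4,0,0,0,0]]]' >/dev/null; T
python3 -m inch '[[[0.3,0,0,0,0],[0.2,0,0,0,0]]]' >/dev/null; T
```

```text
pt [ 0.5399 -0.1369  0.0282] orig [ 0.5402 -0.1368  0.0052] do cm [-0.09 -0.15  0.38] tilt [-0.015 -0.007] yaw 0.005 F [-0.6  1.5 38. ] w 0.0217 t 30.82
pt [ 0.542  -0.1371  0.0284] orig [ 0.5424 -0.1369  0.0054] do cm [-0.07 -0.16  0.6 ] tilt [-0.019 -0.006] yaw 0.005 F [-3.3  2.2  6.7] w 0.0208 t 30.98
```

```bash
T(){ python3 -c 'from h import *
br(.536,-.1355,.006)'; }
python3 -m inch '[[[-2,-0.1,0.4,0,0],[0,0,0,0,0],[-2,0,0,0,0],[0,0,0,0,0]]]' >/dev/null; T
python3 -m inch '[[[-2,0,0,0,0],[0,0,0,0,0],[0,0,0,0,0]]]' >/dev/null; T
```

```text
pt [ 0.5374 -0.1367  0.0698] orig [ 0.5379 -0.1365  0.0468] do cm [ 4.08 -0.09  0.27] tilt [-0.02  -0.005] yaw 0.005 F [ 1.4 -0.   0.1] w 0.0215 t 31.32
pt [ 0.5361 -0.1366  0.0881] orig [ 0.5366 -0.1364  0.0651] do cm [ 5.9  -0.06  0.2 ] tilt [-0.019 -0.006] yaw 0.005 F [-0.3 -0.4 -2.5] w 0.0218 t 31.57
```

```bash
T(){ python3 -c 'from h import *
br(.536,-.1355,.006)'; }
python3 -m inch '[[[2,-0.1,0.2,0,0],[0,0,0,0,0],[2,0,0.1,0,0],[0,0,0,0,0]]]' >/dev/null; T
python3 -m inch '[[[1.1,0,0.2,0,0],[0,0,0,0,0]]]' >/dev/null; T
```

```text
pt [ 0.5336 -0.135   0.0441] orig [ 0.534  -0.1348  0.0212] do cm [ 1.52  0.07 -0.2 ] tilt [-0.017 -0.007] yaw 0.004 F [-0.9  0.6 -0.9] w 0.0214 t 31.9
pt [ 0.5316 -0.1347  0.0321] orig [ 0.5319 -0.1345  0.0091] do cm [ 0.32  0.09 -0.44] tilt [-0.015 -0.008] yaw 0.004 F [-0.3  0.8 -1.7] w 0.0215 t 32.07
```

```bash
T(){ python3 -c 'from h import *
br(.536,-.1355,.006)'; }
python3 -m inch '[[[0.5,0,-0.4,0,0],[0.15,0,0,0,0]]]' ; T
python3 -m inch '[[[-2,0,-0.1,0,0],[0,0,0,0,0],[-2,0,0,0,0],[0,0,0,0,0],[-2,0,0,0,0],[0,0,0,0,0],[0,0,0,0,0]]]' >/dev/null; T
```

```text
time: 32.23
position: [0.536, -0.136, 0.1508]
tool_rot: [0.717, 0.004, -0.697, -0.002]
ft_force: [-2.1, 1.2, 9.9]
grip_width: 0.0219
pt [ 0.5374 -0.1351  0.0278] orig [ 0.5378 -0.1349  0.0048] do cm [-0.12  0.04  0.14] tilt [-0.017 -0.007] yaw 0.004 F [-2.1  1.2  9.9] w 0.0219 t 32.23
pt [ 0.5402 -0.1363  0.0903] orig [ 0.5406 -0.1362  0.0673] do cm [ 6.11 -0.04  0.62] tilt [-0.02  -0.006] yaw 0.004 F [-0.9 -0.3 -1.3] w 0.0213 t 32.82
```

Second stroke done: floor contact at 10 N, then up to 67 mm. Third stroke next.

```bash
T(){ python3 -c 'from h import *
br(.536,-.1355,.006)'; }
python3 -m inch '[[[2,-0.05,0.4,0,0],[0,0,0,0,0],[2,0,0,0,0],[0,0,0,0,0],[1,0,0,0,0],[0,0,0,0,0]]]' >/dev/null; T
```

```text
pt [ 0.5376 -0.1351  0.0366] orig [ 0.5381 -0.1349  0.0136] do cm [0.75 0.05 0.19] tilt [-0.019 -0.007] yaw 0.004 F [-1.4  1.  -1. ] w 0.0213 t 33.32
```

```bash
T(){ python3 -c 'from h import *
br(.536,-.1355,.006)'; }
python3 -m inch '[[[0.8,0,0.2,0,0],[0.2,0,0,0,0]]]' >/dev/null; T
python3 -m inch '[[[0.25,0,0,0,0]]]' >/dev/null; T
```

```text
pt [ 0.5377 -0.1358  0.0276] orig [ 0.5382 -0.1357  0.0046] do cm [-0.14 -0.03  0.16] tilt [-0.022 -0.006] yaw 0.004 F [-3.   1.8  7.2] w 0.0209 t 33.48
pt [ 0.5386 -0.136   0.0274] orig [ 0.5391 -0.1359  0.0044] do cm [-0.16 -0.05  0.25] tilt [-0.023 -0.005] yaw 0.004 F [-4.2  2.5 28.8] w 0.0214 t 33.57
```

```bash
T(){ python3 -c 'from h import *
br(.45,.086,.033,.041)'; }
python3 -m inch '[[[-2,0,0.1,0,0],[0,0,0,0,0],[-2,0,0,0,0],[0,0,0,0,0],[-2,0,0,0,0],[0,0,0,0,0],[-2,0,0,0,0],[0,0,0,0,0]]]' >/dev/null; T
python3 -m inch '[[[-2,0,0,0,0],[0,0,0,0,0],[-2,0,0,0,0],[0,0,0,0,0],[-2,0,0,0,0],[0,0,0,0,0],[-2,0,0,0,0],[0,0,0,0,0]]]' >/dev/null; T
```

```text
pt [ 0.5321 -0.1369  0.1894] orig [ 0.5345 -0.1363  0.0844] do cm [  5.01 -22.29   8.3 ] tilt [-0.023 -0.005] yaw 0.004 F [ 1.2 -0.3 -1.2] w 0.0216 t 34.23
pt [ 0.5238 -0.1351  0.255 ] orig [ 0.5242 -0.1335  0.15  ] do cm [ 11.94 -21.94   7.5 ] tilt [-0.004 -0.015] yaw 0.003 F [0.5 0.2 0.4] w 0.0219 t 34.9
```

```bash
T(){ python3 -c 'from h import *
br(.45,.086,.033,.041)'; }
python3 -m inch '[[[0,-2.8,0.95,0,0],[0,0,0,0,0],[0,-2.8,0.95,0,0],[0,0,0,0,0],[0,-2.8,0.95,0,0],[0,0,0,0,0],[0,-2.8,0.95,0,0],[0,0,0,0,0]]]' >/dev/null; T
python3 -m inch '[[[0,-2.8,0.9,0,0],[0,0,0,0,0],[0,-2.8,0.9,0,0],[0,0,0,0,0],[0,-2.8,0.9,0,0],[0,0,0,0,0],[0,0,0,0,0]]]' >/dev/null; T
```

```text
pt [ 0.4761 -0.0171  0.2381] orig [ 0.474  -0.0145  0.1332] do cm [ 10.31 -10.04   2.53] tilt [ 0.02  -0.025] yaw -0.0 F [-0.3  0.7 -2.3] w 0.0216 t 35.57
pt [0.4421 0.0708 0.2297] orig [0.4381 0.0738 0.1248] do cm [ 9.2  -1.24 -1.03] tilt [ 0.038 -0.028] yaw 0.003 F [ 0.9 -0.7 -1.6] w 0.0215 t 36.15
```

```bash
T(){ python3 -c 'from h import *
br(.445,.086,.033,.041)'; }
python3 -m inch '[[[2,-1.2,-0.3,0,0],[0,0,0,0,0],[2,0,0,0,0],[0,0,0,0,0],[2,0,0,0,0],[0,0,0,0,0],[0,0,0,0,0]]]' >/dev/null; T
```

```text
pt [0.4446 0.0808 0.1681] orig [0.4403 0.0835 0.0633] do cm [ 3.04 -0.44 -0.13] tilt [ 0.04  -0.026] yaw 0.004 F [-0.7 -0.9 -0.5] w 0.0215 t 36.73
```

```bash
T(){ python3 -c 'from h import *
br(.5195,.0855,.035,.041)'; }
python3 -m inch '[[[1.5,-0.4,0,0,0],[0,0,0,0,0],[1.3,0,0,0,0],[0,0,0,0,0],[0,0,0,0,0]]]' >/dev/null; T
```

```text
pt [0.4491 0.0831 0.1462] orig [0.4459 0.0857 0.0413] do cm [ 0.51 -0.21 -7.05] tilt [ 0.03  -0.025] yaw 0.003 F [-0.  -0.4 -0.9] w 0.0214 t 37.15
```

```bash
T(){ python3 -c 'from h import *
br(.5195,.0855,.035,.041)'; }
python3 -m inch '[[[0.5,-0.25,0,0,0],[0,0,0,0,0],[0,0,-1.5,0,0],[0,0,0,0,0],[0,0,0,0,0]]]' >/dev/null; T
```

```text
pt [0.466  0.0855 0.1448] orig [0.4633 0.088  0.0398] do cm [ 0.41  0.03 -5.36] tilt [ 0.025 -0.024] yaw 0.003 F [-0.9  0.1 -1.9] w 0.0215 t 37.57
```

```bash
T(){ python3 -c 'from h import *
br(.5195,.0855,.035,.041)'; }
python3 -m inch '[[[0.2,0,-1.8,0,0],[0,0,0,0,0],[0.2,0,-1.5,0,0],[0,0,0,0,0],[0,0,0,0,0]]]' >/dev/null; T
```

```text
pt [0.4943 0.0862 0.141 ] orig [0.491  0.0887 0.0361] do cm [ 0.06  0.09 -2.52] tilt [ 0.031 -0.024] yaw 0.005 F [-0.6  0.5 -1.7] w 0.0216 t 37.98
```

```bash
T(){ python3 -c 'from h import *
br(.5195,.0855,.0205,.041)'; }
python3 -m inch '[[[0,0,-1.4,0,0],[0,0,0,0,0],[0,0.05,-1,0,0],[0,0,0,0,0],[0,0,0,0,0]]]' >/dev/null; T
```

```text
pt [0.5091 0.0865 0.1403] orig [0.5047 0.0891 0.0354] do cm [ 1.45  0.14 -1.08] tilt [ 0.042 -0.024] yaw 0.006 F [-0.9 -0.2 -1.9] w 0.0213 t 38.4
```

```bash
T(){ python3 -c 'from h import *
br(.5195,.0855,.0205,.041)'; }
python3 -m inch '[[[0,0.1,-1.3,0,0],[0,0,0,0,0],[0,0,0,0,0]]]' >/dev/null; T
```

```text
pt [0.5167 0.086  0.1397] orig [0.5115 0.0886 0.0349] do cm [ 1.42  0.09 -0.33] tilt [ 0.049 -0.025] yaw 0.006 F [-0.9  0.8 -1.8] w 0.0211 t 38.65
```

```bash
T(){ python3 -c 'from h import *
br(.5195,.0855,.0205,.041)'; }
python3 -m inch '[[[0.9,0.1,-0.4,0,0],[0,0,0,0,0],[0,0,0,0,0]]]' >/dev/null; T
python3 - <<'E'
from h import *
cv2.imwrite("pics/s4.png",cv2.resize(camera("scene")[190:310,240:360,::-1],None,fx=5,fy=5,interpolation=cv2.INTER_CUBIC))
E
```

```text
pt [0.5176 0.0855 0.1297] orig [0.5121 0.0881 0.0248] do cm [ 0.43  0.01 -0.21] tilt [ 0.052 -0.025] yaw 0.007 F [-0.2  0.3 -0.8] w 0.0214 t 38.9
```

View pics/s4.png

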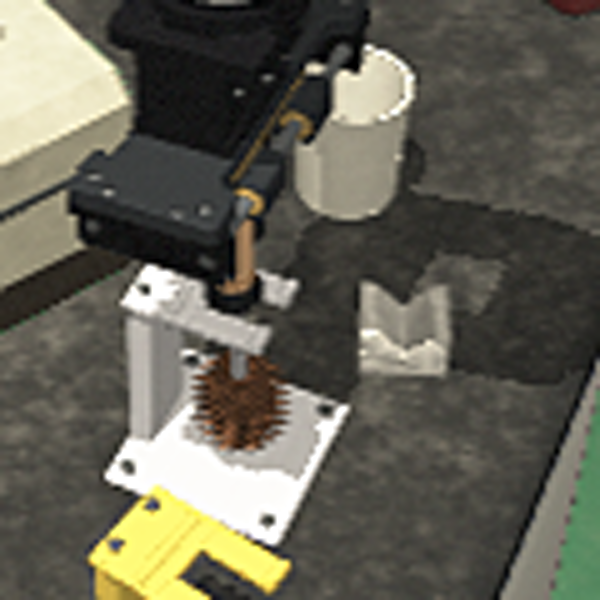

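The collar is at (235,291), over the fork gap and just above its hanging spot. The stem is in the slot, and the cup stands as before at (355,130). Lower it.

```bash
T(){ python3 -c 'from h import *
br(.5185,.0855,.0205,.041)'; }
python3 -m inch '[[[0.4,0,-0.15,0,0],[0,0,0,0,0]]]' >/dev/null; T
python3 -m inch '[[[0.15,0,0,0,0],[0,0,0,0,0]]]' >/dev/null; T
```

```text
pt [0.5186 0.0856 0.1253] orig [0.5131 0.0883 0.0205] do cm [0.   0.01 0.01] tilt [ 0.052 -0.025] yaw 0.006 F [-0.5 -0.1 -1.2] w 0.0215 t 39.12
pt [0.5187 0.0857 0.1252] orig [0.5133 0.0883 0.0203] do cm [-0.02  0.02  0.02] tilt [ 0.052 -0.025] yaw 0.007 F [-0.4  0.7 -1.4] w 0.0216 t 39.28
```

```bash
T(){ python3 -c 'from h import *
br(.5185,.0855,.0205,.041)'; }
python3 -m inch '[[[0.2,0,0,0,0],[0,0,0,0,0]]]' >/dev/null; T
python3 -m inch '[[[0.15,0,0,0,0]]]' >/dev/null; T
```

```text
pt [0.5191 0.0857 0.1253] orig [0.5138 0.0883 0.0204] do cm [-0.    0.02  0.06] tilt [ 0.05  -0.024] yaw 0.007 F [-0.4  0.2 -1.9] w 0.0212 t 39.45
pt [0.5195 0.0857 0.1247] orig [0.5143 0.0883 0.0199] do cm [-0.06  0.02  0.1 ] tilt [ 0.049 -0.024] yaw 0.007 F [-2.5  0.7 13.9] w 0.0216 t 39.53
```

```bash
python3 -m inch '[[[0,0,0,0,0.6],[0,0,0,0,0.6],[0,0,0,0,0.6],[0,0,0,0,0.6],[0,0,0,0,0.6],[0,0,0,0,0.6],[0,0,0,0,0.6],[0,0,0,0,0.6]]]'
python3 - <<'E'
from h import *
go(.5195,.0857,.30)
cv2.imwrite("pics/s5.png",cv2.resize(camera("scene")[190:310,240:360,::-1],None,fx=5,fy=5,interpolation=cv2.INTER_CUBIC))
E
```

```text
time: 40.2
position: [0.5221, 0.0848, 0.1644]
tool_rot: [-0.694, -0.012, 0.72, 0.006]
ft_force: [0.4, 0.7, -0.1]
grip_width: 0.0516
pos [0.5221 0.0848 0.1644] tool cm [-13.53  -0.45   0.76] yaw err about x 0.0072 tilt [-0.0373  0.0258] F [ 0.4  0.7 -0.1] w 0.0516 t 40.2
```

View pics/s5.png

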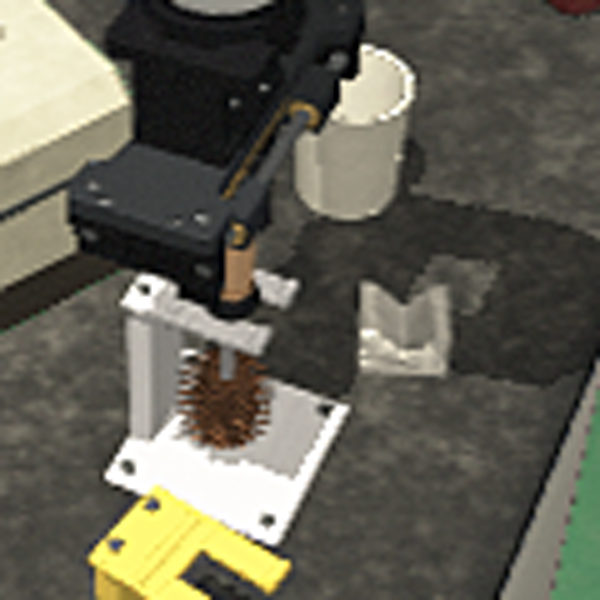

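Released. The brush hangs plumb again, with its collar at (238,302) and head at (224,398) as at the start. Withdraw straight up.

```bash
T(){ python3 -c 'from h import *
go(.5195,.0857,.30)'; }
python3 -m inch '[[[-2,-0.05,0.1,0,0.8],[0,0,0,0,0.8],[-2,-0.05,0.1,0,0.8],[0,0,0,0,0.8]]]' >/dev/null; T
python3 -m inch '[[[-2,0,0.1,0,0.8],[0,0,0,0,0.8],[-3,0,0.1,0,0.8],[0,0,0,0,0.8],[-3,0,0.1,0,0.8],[0,0,0,0,0.8],[0,0,0,0,0.8]]]' >/dev/null; T
python3 -m inch '[[[0,0,3,0,0.8],[0,0,3,0,0.8],[0,0,3,0,0.8],[0,0,0,0,0.8],[0,0,0,0,0.8]]]' >/dev/null; T
python3 - <<'E'
from h import *
a=camera("scene")[180:310,240:370,::-1];b=camera("top")[180:290,190:340,::-1]
f=lambda x:cv2.resize(x,(400,int(400*x.shape[0]/x.shape[1])),interpolation=cv2.INTER_CUBIC)
a,b=f(a),f(b);b=np.pad(b,((0,a.shape[0]-b.shape[0]),(0,0),(0,0)));cv2.imwrite("pics/end.png",np.hstack([a,b]))
E
```

```text
pos [0.5211 0.0847 0.204 ] tool cm [-9.58 -0.36  0.54] yaw err about x 0.007 tilt [-0.04    0.0261] F [0.7 0.3 0.3] w 0.0675 t 40.58
pos [0.5194 0.0825 0.2799] tool cm [-2.   -0.38  0.08] yaw err about x 0.0066 tilt [-0.0469  0.0264] F [-0.   1.   0.5] w 0.0696 t 41.17
pos [0.4254 0.0817 0.2781] tool cm [-2.66 -0.41 -9.29] yaw err about x 0.006 tilt [-0.0508  0.0268] F [0.8 0.3 0.9] w 0.07 t 41.58
```

View pics/end.png

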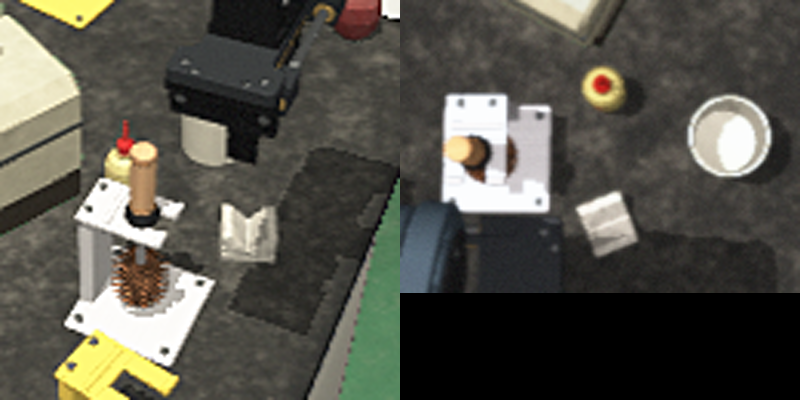

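The brush hangs upright in the fork (left: collar at (142,213); right: handle top at (460,150)). The cup stands upright where it was (right: rim at (728,136)), and the bystanders are unmoved. The robot is clear, so I'm handing in.

```bash
python3 -c 'from rig import robot;print(robot.hand_in())'
```

```text
the job is handed in; nothing more can be done
None
```

I took the brush from the stand and scrubbed the cup with three strokes. I then hung it back by its collar, let go and handed in at about 41.6 s.

- **Strokes:** The bristles reached the cup floor each time, with readings of 38 N, 10 N and 29 N. Between strokes I raised the brush until its lower end was 65–67 mm up, so the bristles stood above the 90 mm rim.
- **Last pictures:** The brush hangs upright with its collar on the fork. The cup stands upright in its place by eye, since I did not re-measure it. The V-block, oil bottle, blower and yellow stands look unmoved, and the gripper is empty and clear of everything.
- **What went less well:** Fast moves tilted the tool by up to about 0.18 rad, and correcting that in free air took about 20 s. At the hang-up the brush was still about 0.055 rad off plumb; it settled upright when released. The 38 N press on the first stroke was harder than I meant.

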